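Put the red and blue marking sets back in the marking tray

ROBOT

A 7-joint arm with a two-finger parallel gripper is mounted at the origin on the work surface; the furniture and walls round the work are solid. World frame = base frame: x ahead of the robot, y to its left, z up, the work surface at z = 0. Lengths are in m, angles in rad, forces in N, time in s.
With the tool pointing down it reaches from about 0.35 to 0.9 m from the base axis. Payload 8.1 kg.
Tool frame: the origin (TCP) lies between the finger pads; the fingertips stand 22 mm ahead of it and the grasp point (between the pads) lies 3 mm ahead of it; z points along the fingers, x is the direction in which the jaws open and shut, and the axes are right-handed (so a half turn about z gives the same grasp; the last joint's range is limited). The gripper opens to 92 mm and grips with 3 to 60 N. Pads are 19 mm wide; open, the fingers measure 130 mm over their backs; the gripper's body (75 mm by 190 mm) begins 47 mm behind the grasp point.
Start: joints at [1.196, 0.434, 0.025, 1.573, -0.012, 1.134, -0.075], TCP at [0.168, -0.602, 0.249] pointing down, gripper open.
Joint ranges: [-2.62, 2.62], [-0.44, 2.09], [-1.27, 1.32], [0.08, 2.57], [-1.32, 4.46], [0.12, 2], [-2.74, 2.74]. Speed limits (rad/s): [2.22, 2.22, 3.01, 3.01, 3.14, 3.14, 3.14].

INTERFACE

Orientations are given as a rotation vector (axis times angle).
In Python, from cell import arm, vision, order gives the robot as it stands.
- The arm moves only by the tool apply_moves, never from a script. Its argument "commands" is a list of rows, each a list of 6 numbers: the shift along the tool's x, y, z in cm, then the turn, a rotation vector about the tool's x, y, z in rad. A call has 1 to 5 rows; each row shifts and turns the commanded pose from where the row before left it, along the tool's axes as they then stand; what a row does not reach is not made up. A row lasts 1/10 s, in which the tool goes at most 50 mm and 8.59 degrees, less where a joint would pass 70% of its speed; a pose out of reach is approached as far as the arm can. A call with a gripper value outside its range is refused whole. "claw" is the closure, from -1 (fully open) to 1 (shut), so that 0 is half open, set as the call begins (left out, the last holds). The fingers move at their own pace and stop on an object; "newtons" is the grip in N (left out, the last holds). Time passes only in rows, so rows that do not move let the fingers close. It gives the time, the measured TCP pose, the force and the opening at its end, in the units of the state.
- arm.observe(): the state, without advancing time (a new reading comes with each control period).
- vision.get_image(name): name is "scene" or "side" or "wrist"; returns (picture, depth): 384x512x3 uint8, red, green, blue; 384x512 float32, m along the optical axis (not along the pixel's ray), 0 where there is no reading.
- vision.get_calibration(name): a dict with "K" (3x3 intrinsics, pixels), "R" (3x3) and "t" (3): a world point X has camera coordinates R X + t. Camera axes: x right, y down, z forward; pixel columns grow to the right and rows downward; lengths in m; the calibration is good to about 2 mm. A picture is of the moment at which its call begins: read the wrist's pose just before it. get_calibration takes no time and is no camera call; for the wrist camera it gives the pose at the moment of the call.
- order.sign_off(): hands the job in, once; it reports no verdict.
The state is a dict: "clock": time; "joints": joint angles; "dq": joint speeds; "joint_efforts": joint torques, N m; "position": TCP position; "ee_rot": TCP orientation; "force": force on the tool from outside, world axes, zero at the start; "ft_torque": the same for the moment, N m; "width": opening from 0.0 (shut) to 1.0 (fully open).
Only numpy, scipy, OpenCV 4.12 (cv2) and the standard library are available. Lean on these libraries where they do the work, as an engineer would, in place of code of your own. Each camera call takes 0.05 s, during which the arm holds its last target.

TASK

Put the red and the blue marking sets away in the grey marking tray: lay each marker flat between the cheeks of the pen cradle of its own colour, and stand each stamp upright on the floor of the square well of its own colour. The black marker and the black-topped stamp are still in use: leave them where they are.

Things in the scene. Friction and masses are not known exactly. Their poses are not given: they have to be found in the camera images.
- marking_tray: shallow dark grey tool tray, 142 x 242 mm, rim 17 mm high, floor 2 mm thick, fixed to the bench; origin under its centre, its y axis along its length. It carries the two coloured inserts side by side, their y axes parallel to its own; which insert lies on which side varies.
- red_insert: red plate 62x220x4 fixed in the tray; origin under its centre, 2 mm over the bench, y lengthwise. Square stamp well centred at y=+80: inside 44x44, dark floor 4 above origin, walls 5 thick, tops 16 above origin. Pen cradle along y centred at y=-30: cheek pairs 22 long at y=-82 and +22, tops 16 above origin, 34 clear gap; marker lies between them on the plate (z 4); 82 free of cheeks between pairs for fingers. All mm.
- blue_insert: blue plate 62x220x4 fixed in the tray; origin under its centre, 2 mm over the bench, y lengthwise. Square stamp well centred at y=+80: inside 44x44, dark floor 4 above origin, walls 5 thick, tops 16 above origin. Pen cradle along y centred at y=-30: cheek pairs 22 long at y=-82 and +22, tops 16 above origin, 34 clear gap; marker lies between them on the plate (z 4); 82 free of cheeks between pairs for fingers. All mm.
- red_marker: all-red felt marker lying flat on the bench, 136 mm long, about 18 mm thick, 30 g, grips as 17 mm wide, does not roll; origin under its middle at bench height, x along its length.
- blue_marker: felt marker with white barrel and blue cap lying flat on the bench, 136 mm long, about 18 mm thick, 30 g, grips as 17 mm wide, does not roll; origin under its middle at bench height, x along its length.
- black_marker: all-black felt marker lying flat on the bench, 136 mm long, about 18 mm thick, 30 g, grips as 17 mm wide, does not roll; origin under its middle at bench height, x along its length. Look-alike: does not belong in the tray.
- red_stamp: turned wooden hand stamp standing upright, with a red top and a red band round the foot: 27 mm across the foot, 66 mm tall, 60 g; from 25 mm up to 63 mm it grips as a 22 to 24 mm thick round; origin at the centre of its foot, z up its axis.
- blue_stamp: turned wooden hand stamp standing upright, with a blue top and a blue band round the foot: 27 mm across the foot, 66 mm tall, 60 g; from 25 mm up to 63 mm it grips as a 22 to 24 mm thick round; origin at the centre of its foot, z up its axis.
- black_stamp: turned wooden hand stamp standing upright, with a black top and a black band round the foot: 27 mm across the foot, 66 mm tall, 60 g; from 25 mm up to 63 mm it grips as a 22 to 24 mm thick round; origin at the centre of its foot, z up its axis. Look-alike: does not belong in the tray.

How it is judged:
By the outcome, as a careful person would: the job done as asked, in the order asked, and still so for the second after the job is handed in, with the robot touching nothing.
It also fails if it takes over 102 s, if anything falls off the work surface, if the arm or the gripper's body presses on something with over 40 N, if the wrist force passes 120 N, or if a joint passes its speed limit or range.

## Working session

There is one attempt and no reset: what is moved stays moved. The work goes in short steps, Python scripts to look and compute and a tool call to move; the robot and the scene stay as the last step left them, time stands still between calls to the robot, and variables do not carry over. Pictures are saved under pics/ and viewed, and the job is handed in when it is done.

Besides the shell and the picture viewer there is one more tool, called after "Call:" in YAML: its name, and indented under it one key for each argument. apply_moves: Moves the arm, as the interface text tells. Its arguments: {"type":"object","properties":{"commands":{"type":"array","items":{"type":"array","items":{"type":"number"}}},"claw":{"type":"number"},"newtons":{"type":"number"}},"required":["commands"]}

```bash
ls; mkdir -p pics; python3 - <<'E'
from cell import arm, vision, order
import cv2,numpy as np
print(arm.observe())
for n in ["scene","side","wrist"]:
    im,d=vision.get_image(n); c=vision.get_calibration(n)
    cv2.imwrite(f"pics/{n}0.png",im[:,:,::-1]); np.savez(f"{n}0.npz",im=im,d=d,**c)
    print(n,c)
E
```

```text
pics
{'clock': 0.0, 'joints': array([ 1.1963861 ,  0.43525503,  0.02496566,  1.57410898, -0.01160882,
        1.13395852, -0.07508911]), 'dq': array([-0.00015233, -0.00050601,  0.00023116,  0.00017147,  0.00194323,
       -0.00094345, -0.00047054]), 'joint_efforts': array([-4.76921723e-04, -6.67838788e+01,  9.84767787e-01, -3.14464939e+01,
       -6.05554576e-02,  4.26987663e-02,  1.33655763e-04]), 'position': array([ 0.16762529, -0.60161198,  0.24792034]), 'ee_rot': array([-2.50120479e+00,  1.89953760e+00,  2.10185708e-03]), 'force': array([-0.18021107,  0.23439381, -0.7736739 ]), 'ft_torque': array([ 0.00159156, -0.01113455,  0.02595507]), 'width': 1.0002240132839695}
scene {'K': array([[378.87984039,   0.        , 257.89598561],
       [  0.        , 378.87984039, 196.82122705],
       [  0.        ,   0.        ,   1.        ]]), 'R': array([[-0.57882313, -0.81527099, -0.01723392],
       [-0.44031031,  0.33025874, -0.8348988 ],
       [ 0.68636042, -0.47567046, -0.55013361]]), 't': array([0.24957555, 0.29097553, 0.6961292 ])}
side {'K': array([[401.75161818,   0.        , 255.36826433],
       [  0.        , 401.75161818, 190.85179539],
       [  0.        ,   0.        ,   1.        ]]), 'R': array([[ 0.96490852, -0.26257197,  0.00274124],
       [-0.11349112, -0.42642959, -0.89737259],
       [ 0.23679384,  0.86557135, -0.44126513]]), 't': array([-0.55464829,  0.069366  ,  1.11093388])}
wrist {'K': array([[271.45958444,   0.        , 255.6909429 ],
       [  0.        , 271.45958444, 191.12179614],
       [  0.        ,   0.        ,   1.        ]]), 'R': array([[ 2.68710695e-01, -9.63220588e-01, -8.13542130e-04],
       [-9.19459135e-01, -2.56754020e-01,  2.97778899e-01],
       [-2.87035647e-01, -7.92683561e-02, -9.54634519e-01]]), 't': array([-0.62433611, -0.0380845 ,  0.39056885])}
```

View pics/scene0.png

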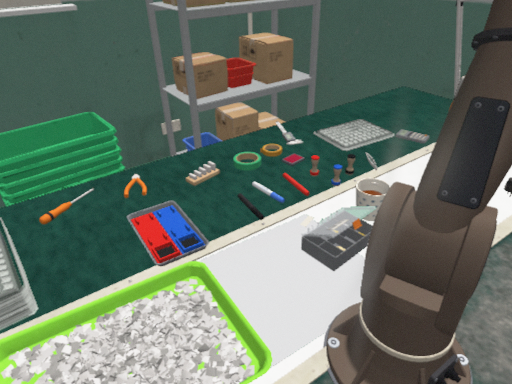

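View pics/side0.png

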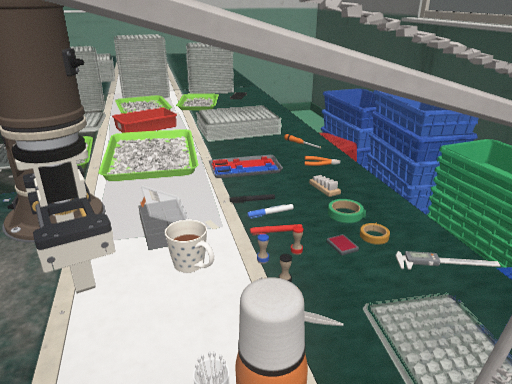

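View pics/wrist0.png

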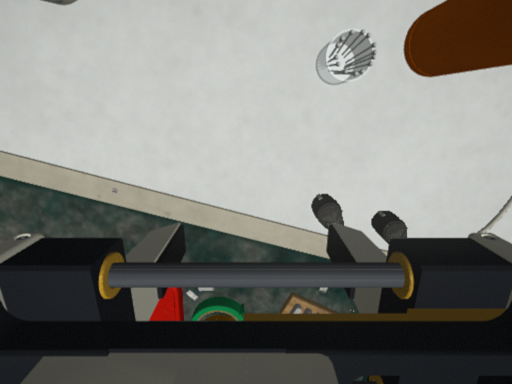

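The scene view shows the tray at about (167,232), the black marker at (250,206), the blue one at (267,191), the red one at (296,183), and the red, blue and black stamps at (314,165), (337,174), (350,162). The same items appear in the side view around (245,165) to (285,265).

```bash
cat > h.py <<'E'
import numpy as np,cv2
from scipy.spatial.transform import Rotation as Rot
def load(n):
    z=np.load(n); return z['im'],z['d'],{k:z[k] for k in 'KRt'}
def ray(c,u,v,z):
    d=c['R'].T@np.linalg.solve(c['K'],np.array([u,v,1.])); o=-c['R'].T@c['t']
    return o+d*(z-o[2])/d[2]
def pts(c,d):
    v,u=np.mgrid[:d.shape[0],:d.shape[1]]
    P=np.stack([(u-c['K'][0,2])/c['K'][0,0]*d,(v-c['K'][1,2])/c['K'][1,1]*d,d],-1)
    return (P-c['t'])@c['R']
def proj(c,X):
    p=c['K']@(c['R']@np.asarray(X,float)+c['t']); return p[:2]/p[2]
E
python3 - <<'E'
from h import *
for n,L in (("scene",dict(mat=(200,250),bench=(280,280),tray=(167,232),blackm=(250,206),bluem=(267,191),redm=(296,183),reds=(314,157),blues=(337,168),blacks=(350,155),cup=(372,188),box=(350,225),greentape=(247,160),shelf=(165,135),orange=(272,149),card=(292,158),knife=(373,160),wall=(270,225))),
 ("side",dict(tray=(245,165),blackm=(255,197),bluem=(270,211),redm=(275,229),reds=(297,228),blues=(263,238),blacks=(286,258),cup=(190,230),bottle=(270,290),arm=(75,250),bar=(300,50),edge=(232,230),mat=(300,300),bench=(120,300),ruler=(325,320)))):
    im,d,c=load(n+"0.npz");P=pts(c,d)
    for k,(u,v) in L.items(): print(n,k,P[v,u].round(3),im[v,u])
    s=4
    cr=im[130:290,110:400] if n=="scene" else im[140:300,180:380]
    cv2.imwrite(f"pics/{n}0c.png",cv2.resize(cr[:,:,::-1],None,fx=2.7,fy=2.7,interpolation=cv2.INTER_CUBIC))
E
```

```text
scene mat [ 0.472  0.149 -0.001] [131 127 121]
scene bench [ 0.275  0.049 -0.004] [226 226 228]
scene tray [0.578 0.189 0.008] [ 68  87 184]
scene blackm [ 0.537 -0.048  0.015] [50 48 49]
scene bluem [ 0.57  -0.133  0.016] [201 206 210]
scene redm [ 0.553 -0.232  0.016] [228  64  54]
scene reds [ 0.579 -0.327  0.067] [226  43  38]
scene blues [ 0.489 -0.34   0.062] [ 38  77 158]
scene blacks [ 0.52  -0.429  0.066] [33 35 36]
scene cup [ 0.354 -0.341  0.057] [161 156 149]
scene box [ 0.244 -0.131  0.09 ] [157 159 160]
scene greentape [ 0.8   -0.214 -0.001] [36 76 66]
scene shelf [ 2.245 -0.459 -0.485] [64 84 75]
scene orange [ 0.817 -0.338 -0.002] [66 82 68]
scene card [ 0.701 -0.339  0.009] [170  34  63]
scene knife [ 0.517 -0.548  0.011] [157 158 154]
scene wall [ 0.451 -0.055 -0.003] [155 147 135]
side tray [0.593 0.206 0.007] [212  57  52]
side blackm [ 0.558 -0.058  0.014] [61 55 60]
side bluem [ 0.576 -0.149  0.013] [225 223 221]
side redm [ 0.561 -0.243  0.013] [212  67  58]
side reds [ 0.583 -0.336  0.068] [214  56  52]
side blues [ 0.496 -0.355  0.066] [ 65 106 207]
side blacks [ 0.52  -0.44   0.067] [44 46 44]
side cup [ 0.344 -0.27   0.061] [214 209 194]
side bottle [ 0.38  -0.771  0.283] [216 210 207]
side arm [ 0.189 -0.686  0.31 ] [189 184 172]
side bar [ 0.323 -0.967  0.54 ] [162 159 154]
side edge [ 0.457 -0.203  0.003] [219 209 192]
side mat [ 0.403 -0.794  0.284] [212 209 205]
side bench [ 0.183 -0.395 -0.005] [241 239 236]
side ruler [ 0.554 -0.568  0.01 ] [211 203 197]
```

View pics/scene0c.png

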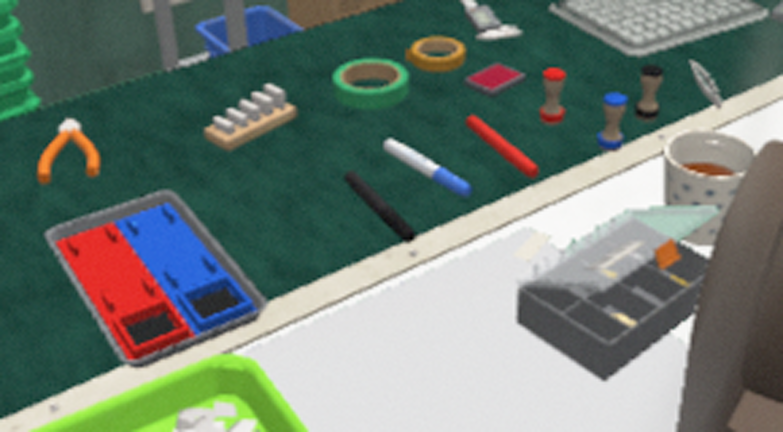

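View pics/side0c.png

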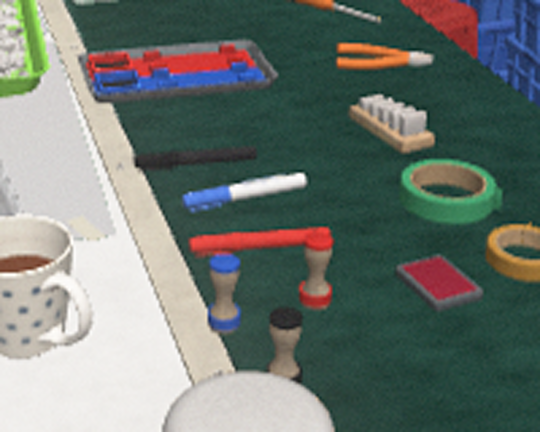

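```bash
python3 - <<'E'
from h import *
from cell import arm
im,d,c=load("wrist0.npz")
s=arm.observe(); R=Rot.from_rotvec(s['ee_rot']).as_matrix(); p=s['position']
o=-c['R'].T@c['t']
print("cam in tool",R.T@(o-p)); print("cam axes in tool (cols)",(R.T@c['R'].T).round(3)); print("tool axes world",R.round(3))
def m(im,lo,hi):
    h=cv2.cvtColor(im,cv2.COLOR_RGB2HSV); return h
for n in ("scene","side"):
    im,d,c=load(n+"0.npz");P=pts(c,d); h=cv2.cvtColor(im,cv2.COLOR_RGB2HSV).astype(int)
    red=((h[...,0]<8)|(h[...,0]>172))&(h[...,1]>140)&(h[...,2]>90)
    blue=(h[...,0]>100)&(h[...,0]<125)&(h[...,1]>110)&(h[...,2]>80)
    dark=(h[...,2]<75)&(h[...,1]<90)
    white=(h[...,2]>170)&(h[...,1]<40)
    box=(P[...,0]>.46)&(P[...,0]<.75)&(P[...,1]>-.47)&(P[...,1]<.32)&(P[...,2]>-.01)&(P[...,2]<.08)&(d>0)
    for k,M in (("red",red),("blue",blue),("dark",dark),("white",white)):
        N,L,S,C=cv2.connectedComponentsWithStats((M&box).astype(np.uint8))
        for i in range(1,N):
            if S[i,4]>8:
                q=P[L==i]; print(n,k,S[i].tolist(),C[i].round(1),q.mean(0).round(3),q.min(0).round(3),q.max(0).round(3))
E
```

```text
cam in tool [-0.00017898 -0.08013833 -0.13555497]
cam axes in tool (cols) [[ 1.     0.     0.   ]
 [-0.     0.955  0.298]
 [-0.    -0.298  0.955]]
tool axes world [[ 0.268 -0.963 -0.   ]
 [-0.963 -0.268  0.001]
 [-0.001  0.    -1.   ]]
scene red [285, 154, 17, 9, 82] [292.7 158. ] [ 0.697 -0.339  0.01 ] [ 0.675 -0.368  0.006] [ 0.718 -0.312  0.013]
scene red [311, 155, 8, 5, 32] [314.7 157. ] [ 0.58  -0.331  0.065] [ 0.571 -0.341  0.058] [ 0.592 -0.32   0.067]
scene red [310, 171, 9, 4, 27] [313.8 172.6] [ 0.577 -0.328  0.01 ] [ 0.568 -0.362 -0.003] [ 0.592 -0.319  0.017]
scene red [283, 173, 26, 23, 160] [295.8 183.8] [ 0.555 -0.232  0.013] [ 0.495 -0.267 -0.004] [ 0.645 -0.219  0.02 ]
scene red [131, 213, 51, 50, 1083] [154.3 236.1] [0.584 0.223 0.008] [0.469 0.188 0.001] [0.696 0.255 0.021]
scene blue [333, 164, 10, 5, 39] [337.6 166.1] [ 0.503 -0.357  0.056] [ 0.481 -0.453 -0.004] [ 0.582 -0.332  0.069]
scene blue [331, 179, 10, 6, 30] [334.7 182.3] [ 0.491 -0.338  0.011] [ 0.481 -0.368 -0.002] [ 0.506 -0.331  0.016]
scene blue [270, 192, 15, 11, 85] [277.1 197. ] [ 0.533 -0.142 
[... 3438 characters left out ...]
02]
side dark [279, 250, 13, 12, 100] [284.9 256.8] [ 0.524 -0.422  0.057] [ 0.509 -0.446 -0.002] [ 0.565 -0.315  0.069]
side dark [272, 263, 10, 15, 32] [277.7 268.2] [ 0.522 -0.385  0.001] [ 0.508 -0.434 -0.003] [ 0.532 -0.365  0.017]
side dark [288, 273, 7, 9, 19] [290.8 278. ] [ 0.534 -0.436  0.01 ] [ 0.524 -0.447 -0.003] [ 0.548 -0.419  0.016]
side dark [297, 280, 10, 11, 33] [302.4 284.9] [ 0.555 -0.451 -0.001] [ 0.543 -0.468 -0.003] [ 0.563 -0.435  0.002]
side white [204, 158, 63, 122, 1215] [237.5 227.2] [ 0.474 -0.167  0.001] [ 0.46  -0.412 -0.002] [0.49  0.318 0.018]
side white [265, 204, 28, 9, 138] [278.6 208. ] [ 0.604 -0.141  0.015] [ 0.563 -0.151  0.006] [ 0.646 -0.132  0.02 ]
```

```bash
python3 - <<'E'
from h import *
im,d,c=load("wrist0.npz");P=pts(c,d)
for u,v in ((350,55),(450,40),(100,100),(300,180),(50,150),(50,200),(330,210),(215,312),(310,305),(165,312),(255,275),(255,340)): print(u,v,P[v,u].round(3),im[v,u])
E
```

```text
350 55 [ 0.338 -0.68  -0.003] [215 220 218]
450 40 [ 0.356 -0.747  0.084] [70 33  3]
100 100 [ 0.196 -0.373 -0.006] [196 198 195]
300 180 [ 0.162 -0.671 -0.005] [203 206 202]
50 150 [ 0.108 -0.312 -0.005] [199 202 197]
50 200 [ 0.032 -0.318 -0.002] [46 62 56]
330 210 [ 0.147 -0.707  0.055] [63 63 60]
215 312 [-0.101 -0.603 -0.002] [44 54 48]
310 305 [-0.031 -0.749  0.014] [139 112  76]
165 312 [-0.119 -0.521  0.003] [167  26  18]
255 275 [ 0.196 -0.594  0.31 ] [66 70 73]
255 340 [ 0.191 -0.595  0.33 ] [ 7 11 11]
```

```bash
python3 - <<'E'
from h import *
im,d,c=load("side0.npz");P=pts(c,d)
for u,v in ((150,20),(250,43),(300,50),(400,78),(490,105),(470,30),(500,350),(100,330),(60,60)): print(u,v,P[v,u].round(3))
# obstacles higher than .1 in workspace
for n in ("scene","side"):
    im,d,c=load(n+"0.npz");P=pts(c,d)
    M=(P[...,2]>.07)&(np.hypot(P[...,0],P[...,1])<1.0)&(np.hypot(P[...,0],P[...,1])>.35)&(d>0)
    N,L,S,C=cv2.connectedComponentsWithStats(M.astype(np.uint8))
    for i in range(1,N):
        if S[i,4]>15:
            q=P[L==i]; print(n,S[i].tolist(),q.min(0).round(2),q.max(0).round(2))
E
```

```text
150 20 [ 0.283 -0.97   0.548]
250 43 [ 0.309 -0.967  0.542]
300 50 [ 0.323 -0.967  0.54 ]
400 78 [ 0.36  -0.963  0.53 ]
490 105 [ 0.404 -0.957  0.517]
470 30 [2.263 1.15  0.354]
500 350 [ 0.516 -0.915  0.313]
100 330 [ 0.149 -0.468 -0.007]
60 60 [ 0.202 -0.626  0.494]
scene [453, 75, 12, 25, 52] [ 0.39 -0.78  0.21] [ 0.41 -0.75  0.29]
scene [356, 178, 34, 23, 387] [ 0.28 -0.36  0.07] [ 0.38 -0.26  0.09]
scene [347, 206, 24, 7, 59] [ 0.27 -0.23  0.07] [ 0.31 -0.18  0.09]
scene [0, 265, 14, 26, 171] [0.52 0.54 0.07] [0.61 0.56 0.07]
side [0, 0, 115, 293, 19400] [ 0.11 -0.7   0.23] [ 0.23 -0.5   0.55]
side [299, 0, 23, 5, 45] [ 0.33 -0.94  0.55] [ 0.34 -0.94  0.55]
side [199, 107, 80, 18, 832] [0.51 0.51 0.07] [0.83 0.76 0.08]
side [153, 209, 21, 12, 138] [ 0.26 -0.23  0.07] [ 0.31 -0.17  0.09]
side [165, 219, 46, 32, 694] [ 0.29 -0.37  0.07] [ 0.38 -0.26  0.09]
side [235, 277, 73, 107, 6780] [ 0.34 -0.82  0.16] [ 0.42 -0.75  0.29]
side [198, 354, 6, 8, 25] [ 0.31 -0.65  0.07] [ 0.32 -0.65  0.08]
side [223, 360, 3, 8, 21] [ 0.34 -0.67  0.07] [ 0.35 -0.66  0.08]
side [197, 369, 7, 8, 28] [ 0.31 -0.68  0.07] [ 0.31 -0.67  0.08]
side [212, 370, 11, 9, 39] [ 0.33 -0.69  0.07] [ 0.34 -0.68  0.08]
```

Call:
apply_moves:
  commands:
    - [0, 0, 0, 0, 0, 0.136]
    - [0, 0, 0, 0, 0, 0.136]
    - [-3.35, -3.18, 0, 0, 0, 0]
    - [-3.35, -3.18, 0, 0, 0, 0]
    - [-3.35, -3.18, 0, 0, 0, 0]

```text
clock: 0.65
position: [0.2639, -0.5003, 0.2484]
ee_rot: [-2.22, 2.223, 0.001]
force: [1.2, -0.3, 0.3]
width: 1.002
```

Call:
apply_moves:
  commands:
    - [-3.35, -3.18, 0, 0, 0, 0]
    - [-3.35, -3.18, 0, 0, 0, 0]
    - [-3.35, -3.18, 0, 0, 0, 0]
    - [-3.35, -3.18, 0, 0, 0, 0]
    - [-3.35, -3.18, 0, 0, 0, 0]

```text
clock: 1.15
position: [0.4231, -0.3326, 0.2487]
ee_rot: [2.221, -2.222, -0.0]
force: [1.1, -0.2, -0.3]
width: 1.003
```

Call:
apply_moves:
  commands:
    - [-3.35, -3.18, 0, 0, 0, 0]
    - [-3.35, -3.18, 0, 0, 0, 0]
    - [-3.35, -3.18, 0, 0, 0, 0]
    - [-3.0, -3.0, 0, 0, 0, 0]
    - [0, 0, 0, 0, 0, 0]
  claw: -0.3

```text
clock: 1.65
position: [0.5516, -0.1969, 0.2483]
ee_rot: [-2.229, 2.209, 0.002]
force: [-0.4, -0.5, 0.3]
width: 0.662
```

```bash
cat > snap.py <<'E'
import sys
from h import *
from cell import arm,vision
t=sys.argv[1]
s=arm.observe(); c=vision.get_calibration("wrist"); im,d=vision.get_image("wrist")
cv2.imwrite(f"pics/{t}.png",im[:,:,::-1]); np.savez(f"{t}.npz",im=im,d=d,**c)
print(s['clock'],s['position'].round(4),Rot.from_rotvec(s['ee_rot']).as_matrix().round(4).tolist(),s['width'],s['joints'].round(2))
E
python3 snap.py w1
```

```text
1.65 [ 0.5516 -0.1969  0.2483] [[0.0088, -1.0, 0.0018], [-1.0, -0.0088, 0.0035], [-0.0034, -0.0018, -1.0]] 0.6617517850833455 [ 0.34  0.38 -0.12  1.66  0.05  1.1  -1.35]
```

View pics/w1.png

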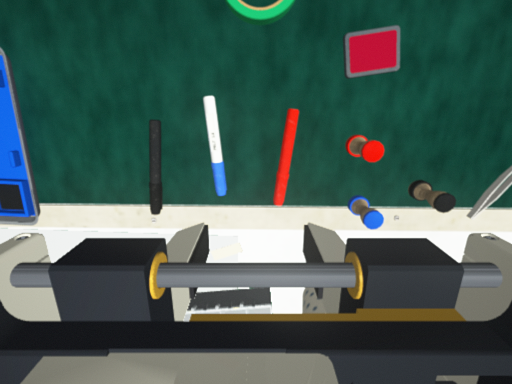

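The view shows the stamp tops at red (373,151), blue (373,219) and black (446,201), and the markers at red (287,157), blue (215,145) and black (155,167).

```bash
cat > masks.py <<'E'
from h import *
def masks(im):
    h=cv2.cvtColor(cv2.GaussianBlur(im,(3,3),0),cv2.COLOR_RGB2HSV).astype(int); H,S,V=h[...,0],h[...,1],h[...,2]
    return dict(red=((H<8)|(H>172))&(S>150)&(V>90), blue=(H>100)&(H<125)&(S>120)&(V>80), dark=(V<60), white=(V>150)&(S<60))
E
python3 - <<'E'
from masks import *
im,d,c=load("w1.npz"); M=masks(im); P=pts(c,d)
def mark(M,win,z=.012):
    u0,u1,v0,v1=win; m=np.zeros(M.shape,np.uint8); m[v0:v1,u0:u1]=M[v0:v1,u0:u1]
    N,L,S,C=cv2.connectedComponentsWithStats(m); i=1+np.argmax(S[1:,4]); 
    v,u=np.nonzero(L==i); q=np.array([ray(c,a,b,z)[:2] for a,b in zip(u,v)])
    r=cv2.minAreaRect(q.astype(np.float32)*1000); vv=np.linalg.svd(q-q.mean(0),full_matrices=False)[2][0]
    return q.mean(0).round(4),np.array(r[0]).round(1),np.array(r[1]).round(1),np.degrees(np.arctan2(vv[1],vv[0])).round(2),S[i].tolist()
print("redm",mark(M['red'],(265,310,95,215)))
print("bluem",mark(M['blue']|M['white'],(198,235,85,200)))
print("bluecap",mark(M['blue'],(198,235,85,200)))
print("red top",mark(M['red'],(362,390,135,165),.065))
print("blue top",mark(M['blue'],(361,390,205,235),.065))
print("red foot",mark(M['red'],(340,360,130,165),.012))
print("blue foot",mark(M['blue'],(343,361,190,215),.012))
for u,v in((373,151),(373,219),(446,201),(287,157),(213,130),(155,167)): print(P[v,u].round(4))
E
```

```text
redm (array([ 0.567 , -0.2372]), array([ 563.5, -236.4]), array([ 17.5, 134.9]), np.float64(173.05), [274, 108, 25, 97, 1124])
bluem (array([ 0.5794, -0.1405]), array([ 577.1, -140.8]), array([137.9,  18.6]), np.float64(-174.42), [203, 95, 24, 102, 1196])
bluecap (array([ 0.5344, -0.1449]), array([ 533.6, -145.4]), array([50.3, 18.7]), np.float64(-174.68), [211, 161, 16, 36, 411])
red top (array([ 0.5841, -0.3329]), array([ 586.3, -333.6]), array([32.2, 25.6]), np.float64(-139.46), [362, 136, 23, 27, 421])
blue top (array([ 0.4966, -0.3457]), array([ 496.5, -346. ]), array([24.8, 22.9]), np.float64(-132.04), [363, 211, 20, 18, 279])
red foot (array([ 0.5826, -0.3263]), array([ 581.9, -327.9]), array([29.4, 17.6]), np.float64(-170.07), [346, 135, 14, 22, 120])
blue foot (array([ 0.5033, -0.3375]), array([ 502.7, -337.4]), array([12.4, 25.3]), np.float64(146.61), [348, 195, 13, 16, 88])
[ 0.5835 -0.3338  0.0653]
[ 0.4974 -0.3455  0.0656]
[ 0.5225 -0.4323  0.0659]
[ 0.5668 -0.2388  0.0166]
[ 0.6019 -0.1391  0.016 ]
[ 0.5513 -0.0575  0.0172]
```

Call:
apply_moves:
  commands:
    - [4.5, -1.0, 0, 0, 0, 0]
    - [4.5, -1.0, 0, 0, 0, 0]
    - [4.6, -1.0, 0, 0, 0, 0]
    - [0, 0, 4.5, 0, 0, 0]
    - [0, 0, 4.5, 0, 0, 0]

```text
clock: 2.2
position: [0.5768, -0.3439, 0.1585]
ee_rot: [2.215, -2.227, 0.005]
force: [-0.3, 0.7, -1.2]
width: 0.65
```

Call:
apply_moves:
  commands:
    - [0, 0, 2.0, 0, 0, 0]
    - [0, 0, 0, 0, 0, 0]

```text
clock: 2.4
position: [0.5742, -0.34, 0.1348]
ee_rot: [2.217, -2.221, -0.011]
force: [-1.4, 0.9, 1.0]
width: 0.65
```

```bash
python3 snap.py w2
```

```text
2.4 [ 0.5742 -0.34    0.1348] [[-0.002, -1.0, -0.0069], [-1.0, 0.002, 0.0026], [-0.0025, 0.0069, -1.0]] 0.6498567874110015 [ 0.5   0.61 -0.07  1.57  0.05  0.97 -1.16]
```

View pics/w2.png

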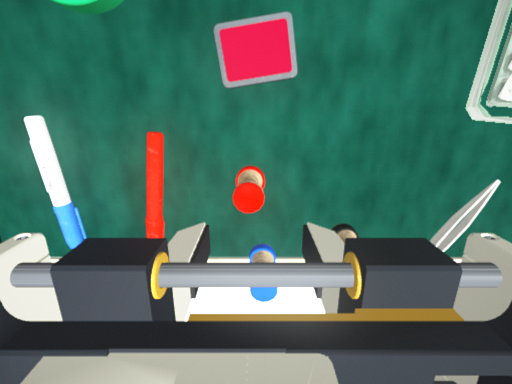

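The red stamp top is at (249,198), just off the gripper's centre line, and the blue one is behind the bar at (263,290).

```bash
python3 - <<'E'
from masks import *
from cell import arm
im,d,c=load("w2.npz");M=masks(im)['red']; P=pts(c,d)
m=np.zeros(M.shape,np.uint8); m[186:215,228:272]=M[186:215,228:272]
q=P[(m>0)&(P[...,2]>.06)]; print(len(q),q.mean(0),(q.min(0)+q.max(0))/2)
m=M&(P[...,2]<.02)&(abs(P[...,1]+.335)<.03)&(abs(P[...,0]-.58)<.03)
q=P[m]; print(len(q),q.mean(0),(q.min(0)+q.max(0))/2, q[:,1].min(),q[:,1].max(),q[:,0].max())
print(arm.observe()['position'],arm.observe()['clock'],arm.observe()['dq'])
E
```

```text
710 [ 0.58405615 -0.33377718  0.06615147] [ 0.61322047 -0.33372435  0.16501895]
175 [ 0.58887619 -0.33557857  0.00961176] [ 0.57490054 -0.33224076  0.00571158] -0.3486022380044557 -0.31587928720173164 0.5970349687609692
[ 0.57579219 -0.34047514  0.13747606] 2.45 [-0.00617973 -0.04018101 -0.00537819 -0.05134373 -0.0016077   0.01510446
 -0.00117977]
```

Call:
apply_moves:
  commands:
    - [0, 0, 0, 0, 0, 0]

```text
clock: 2.55
position: [0.5779, -0.3408, 0.1404]
ee_rot: [-2.22, 2.223, -0.003]
force: [-0.4, 0.9, 1.2]
width: 0.649
```

Call:
apply_moves:
  commands:
    - [-0.65, -0.5, 0, 0, 0, 0]
    - [0, 0, 3, 0, 0, 0]
    - [0, 0, 3, 0, 0, 0]
    - [0, 0, 0, 0, 0, 0]
    - [0, 0, 0, 0, 0, 0]

```text
clock: 3.05
position: [0.5834, -0.333, 0.08]
ee_rot: [-2.221, 2.221, -0.001]
force: [-0.2, -0.8, 1.0]
width: 0.651
```

Call:
apply_moves:
  commands:
    - [0.1, 0, 1.7, 0, 0, 0]
    - [0, 0, 1.6, 0, 0, 0]
    - [0, 0, 0, 0, 0, 0]
    - [0, 0, 0, 0, 0, 0]

```text
clock: 3.45
position: [0.5829, -0.3342, 0.0463]
ee_rot: [-2.221, 2.222, -0.0]
force: [-0.0, -1.0, 0.6]
width: 0.65
```

Call:
apply_moves:
  commands:
    - [0, 0, 0, 0, 0, 0]
    - [0, 0, 0, 0, 0, 0]
    - [0, 0, 0, 0, 0, 0]
    - [0, 0, 0, 0, 0, 0]
    - [0, 0, 0, 0, 0, 0]
  claw: 0.8
  newtons: 15

```text
clock: 3.95
position: [0.5827, -0.3342, 0.0459]
ee_rot: [2.221, -2.222, 0.0]
force: [0.1, 0.4, -0.2]
width: 0.266
```

Call:
apply_moves:
  commands:
    - [0, 0, -3, 0, 0, 0]
    - [0, 0, -5, 0, 0, 0]
    - [0, 0, -5, 0, 0, 0]
    - [0, 0, -4, 0, 0, 0]
    - [-4, 0, 0, 0, 0, 0]

```text
clock: 4.45
position: [0.584, -0.3018, 0.2224]
ee_rot: [-2.211, 2.231, -0.02]
force: [0.0, 0.4, 0.1]
width: 0.25
```

Call:
apply_moves:
  commands:
    - [-5, 0, 0, 0, 0, 0]
    - [-5, 0, 0, 0, 0, 0]
    - [-5, 0, 0, 0, 0, 0]
    - [-5, 0, 0, 0, 0, 0]
    - [-5, 0, 0, 0, 0, 0]

```text
clock: 4.95
position: [0.5823, -0.0423, 0.2158]
ee_rot: [-2.221, 2.222, -0.0]
force: [1.4, 0.4, -0.6]
width: 0.247
```

Call:
apply_moves:
  commands:
    - [-5, 0, 0, 0, 0, 0]
    - [-5, 0, 0, 0, 0, 0]
    - [-4, 0, 0, 0, 0, 0]
    - [0, 0, 0, 0, 0, 0]
    - [0, 0, 0, 0, 0, 0]

```text
clock: 5.45
position: [0.5825, 0.0969, 0.2156]
ee_rot: [2.224, -2.219, -0.0]
force: [-0.0, -1.4, -0.6]
width: 0.249
```

```bash
python3 snap.py w3
```

```text
5.45 [0.5825 0.0969 0.2156] [[0.0024, -1.0, -0.0003], [-1.0, -0.0024, -0.0001], [0.0001, 0.0003, -1.0]] 0.24945881527976888 [-0.13  0.42 -0.18  1.69  0.08  1.04 -1.9 ]
```

View pics/w3.png

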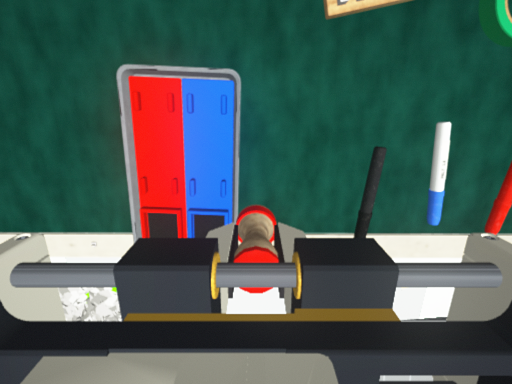

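The stamp is held. The tray is visible with red on the left (columns 130-185), blue on the right (185-235), and the wells half hidden at row 225. I'll back off in x to see the wells fully.

Call:
apply_moves:
  commands:
    - [0, 3.5, 0, 0, 0, 0]
    - [0, 3.5, 0, 0, 0, 0]
    - [0, 0, 0, 0, 0, 0]
    - [0, 0, 0, 0, 0, 0]
    - [0, 0, 0, 0, 0, 0]

```text
clock: 6.0
position: [0.5139, 0.0946, 0.216]
ee_rot: [-2.218, 2.224, -0.002]
force: [0.9, 0.3, -0.9]
width: 0.252
```

```bash
python3 snap.py w4
```

```text
6.0 [0.5139 0.0946 0.216 ] [[-0.0026, -1.0, 0.0012], [-1.0, 0.0026, -0.0002], [0.0002, -0.0012, -1.0]] 0.25181489275303703 [-0.13  0.31 -0.2   1.85  0.07  0.98 -1.93]
```

View pics/w4.png

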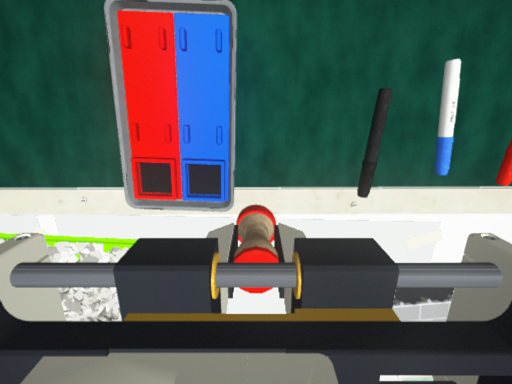

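Both wells are now clear: the red floor at (155,178) and the blue floor at (206,179). The cheeks sit at rows 38 and 132.

```bash
python3 - <<'E'
from masks import *
im,d,c=load("w4.npz");M=masks(im)
def reg(m,win,z):
    u0,u1,v0,v1=win; k=np.zeros(m.shape,np.uint8); k[v0:v1,u0:u1]=m[v0:v1,u0:u1]
    N,L,S,C=cv2.connectedComponentsWithStats(k); i=1+np.argmax(S[1:,4])
    v,u=np.nonzero(L==i); q=np.array([ray(c,a,b,z)[:2] for a,b in zip(u,v)])*1000
    r=cv2.minAreaRect(q.astype(np.float32)); return np.array(r[0]).round(1),np.array(r[1]).round(1),round(r[2],2),q.mean(0).round(1)
print("red well floor",reg(M['dark'],(132,178,158,200),.006))
print("blue well floor",reg(M['dark'],(182,227,158,200),.006))
h=cv2.cvtColor(im,cv2.COLOR_RGB2HSV); print(h[178,155],h[178,206],h[100,150],h[185,176])
rr=M['red']
print("red ins",reg(rr,(110,230,5,206),.006)); print("blue ins",reg(M['blue'],(110,235,5,206),.006))
# seam line
pp=[]
for v in range(20,150,5):
    b=np.nonzero(M['blue'][v,140:220])[0][0]+140; r=np.nonzero(rr[v,140:220])[0][-1]+140
    pp.append(ray(c,(b+r)/2,v,.006)[:2])
pp=np.array(pp); f=np.polyfit(pp[:,0],pp[:,1],1); print("seam y=",f,"yaw deg",np.degrees(np.arctan(f[0])), "y@.51",np.polyval(f,.51),"y@.62",np.polyval(f,.62))
cv2.imwrite("pics/w4c.png",cv2.resize(im[0:215,95:245,::-1],None,fx=2.7,fy=2.7))
E
```

```text
red well floor (array([505.4, 225.7]), array([34.9, 35.4]), 87.35, array([505.4, 225.7]))
blue well floor (array([503.3, 162. ]), array([36.4, 35.8]), 88.31, array([503.6, 161.7]))
[173  51  60] [117  41  56] [  0 232 248] [179 215 180]
red ins (array([585.4, 221.7]), array([ 63.2, 219.9]), 87.81, array([604.3, 220.4]))
blue ins (array([582.9, 158. ]), array([ 62.3, 220.7]), 88.01, array([602.5, 157. ]))
seam y= [-0.0398739   0.21295606] yaw deg -2.283396482939396 y@.51 0.19262037124853784 y@.62 0.1882342423776499
```

View pics/w4c.png

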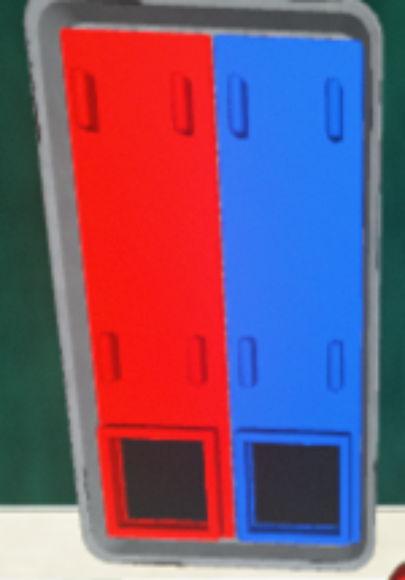

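Call:
apply_moves:
  commands:
    - [-4.5, 0.3, 0, 0, 0, 0]
    - [-4.5, 0.3, 0, 0, 0, 0]
    - [-4.0, 0.2, 0, 0, 0, 0]
    - [0, 0, 4.5, 0, 0, 0]
    - [0, 0, 4.5, 0, 0, 0]

```text
clock: 6.55
position: [0.5065, 0.2282, 0.1255]
ee_rot: [-2.22, 2.216, -0.001]
force: [0.3, -1.0, -1.4]
width: 0.249
```

Call:
apply_moves:
  commands:
    - [0, 0, 0, 0, 0, 0]
    - [0, 0, 0, 0, 0, 0]
    - [0, 0, 0, 0, 0, 0]
    - [0, 0, 0, 0, 0, 0]

```text
clock: 6.95
position: [0.5063, 0.2263, 0.128]
ee_rot: [-2.218, 2.22, -0.002]
force: [-0.4, 0.5, -0.5]
width: 0.251
```

```bash
python3 snap.py w5
```

```text
6.95 [0.5063 0.2263 0.128 ] [[-0.001, -1.0, 0.0034], [-1.0, 0.001, 0.0016], [-0.0016, -0.0034, -1.0]] 0.2511081078917738 [-0.35  0.47 -0.23  1.87  0.14  0.81 -2.22]
```

View pics/w5.png

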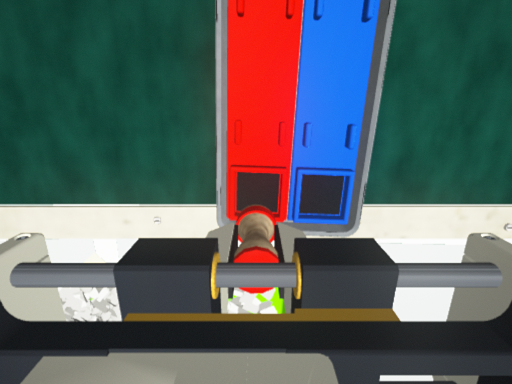

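The red stamp is centred over column 256, and the red well spans columns 232-285 ahead of it, as planned. Next I lower it.

Call:
apply_moves:
  commands:
    - [0.1, 0.05, 2.5, 0, 0, 0]
    - [0, 0, 2.5, 0, 0, 0]
    - [0, 0, 1.5, 0, 0, 0]
    - [0, 0, 0, 0, 0, 0]
    - [0, 0, 0, 0, 0, 0]

```text
clock: 7.5
position: [0.5049, 0.2251, 0.0618]
ee_rot: [-2.22, 2.221, -0.001]
force: [0.4, 0.8, -0.7]
width: 0.25
```

Call:
apply_moves:
  commands:
    - [0, 0, 0.6, 0, 0, 0]
    - [0, 0, 0.25, 0, 0, 0]
    - [0, 0, 0, 0, 0, 0]
    - [0, 0, 0, 0, 0, 0]

```text
clock: 7.9
position: [0.5044, 0.2249, 0.0524]
ee_rot: [-2.221, 2.222, -0.0]
force: [-0.1, -0.1, -0.6]
width: 0.248
```

Call:
apply_moves:
  commands:
    - [0, 0, 0, 0, 0, 0]
    - [0, 0, 0, 0, 0, 0]
    - [0, 0, 0, 0, 0, 0]
    - [0, 0, 0, 0, 0, 0]
  claw: -0.3

```text
clock: 8.3
position: [0.5044, 0.2249, 0.0523]
ee_rot: [-2.221, 2.222, -0.0]
force: [0.8, 0.4, 0.7]
width: 0.549
```

Call:
apply_moves:
  commands:
    - [0, 0, -2, 0, 0, 0]
    - [0, 0, -5, 0, 0, 0]
    - [0, 0, -5, 0, 0, 0]
    - [0, 0, -4, 0, 0, 0]
    - [4, 0, 0, 0, 0, 0]

```text
clock: 8.8
position: [0.5065, 0.1916, 0.2184]
ee_rot: [-2.221, 2.205, -0.002]
force: [0.9, -0.2, -1.0]
width: 0.651
```

Call:
apply_moves:
  commands:
    - [5, 0, 0, 0, 0, 0]
    - [5, 0, 0, 0, 0, 0]
    - [0, 0, 0, 0, 0, 0]
    - [0, 0, 0, 0, 0, 0]

```text
clock: 9.2
position: [0.5043, 0.0834, 0.2124]
ee_rot: [-2.217, 2.225, -0.001]
force: [0.9, 0.7, 0.5]
width: 0.651
```

```bash
python3 snap.py w6
```

```text
9.2 [0.5043 0.0834 0.2124] [[-0.0036, -1.0, 0.0002], [-1.0, 0.0036, -0.0002], [0.0002, -0.0002, -1.0]] 0.6507044928420236 [-0.11  0.3  -0.2   1.88  0.07  0.97 -1.92]
```

View pics/w6.png

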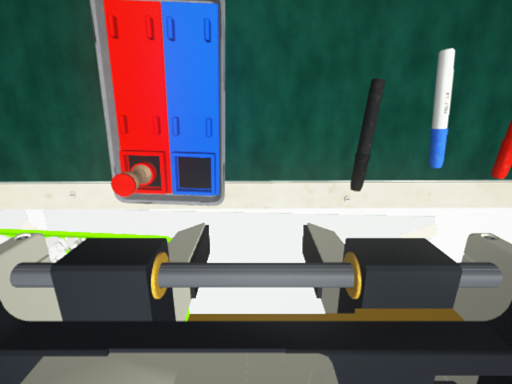

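The red stamp stands in the red well, its top at (125,184). I'll check the depth and go for the blue stamp.

```bash
python3 - <<'E'
from masks import *
im,d,c=load("w6.npz");P=pts(c,d);m=masks(im)['red']
q=P[m&(P[...,2]>.06)&(P[...,2]<.09)];print(len(q),np.median(q,0))
q=P[m&(P[...,2]<.0235)&(P[...,2]>.015)&(abs(P[...,0]-.505)<.018)&(abs(P[...,1]-.225)<.018)];print(len(q),q.mean(0))
E
```

```text
449 [0.50631013 0.22355698 0.07094681]
129 [0.50523142 0.21958162 0.01913421]
```

Call:
apply_moves:
  commands:
    - [5, 0, 0, 0, 0, 0]
    - [5, 0, 0, 0, 0, 0]
    - [5, 0, 0, 0, 0, 0]
    - [5, 0, 0, 0, 0, 0]
    - [5, 0, 0, 0, 0, 0]

```text
clock: 9.75
position: [0.5049, -0.1651, 0.2123]
ee_rot: [-2.224, 2.217, -0.0]
force: [0.8, 0.5, 0.2]
width: 0.649
```

Call:
apply_moves:
  commands:
    - [5, 0.3, 0, 0, 0, 0]
    - [5, 0.3, 0, 0, 0, 0]
    - [5, 0.2, 0, 0, 0, 0]
    - [2.9, 0, 2, 0, 0, 0]
    - [0, 0, 4, 0, 0, 0]

```text
clock: 10.25
position: [0.498, -0.3494, 0.154]
ee_rot: [2.216, -2.226, 0.012]
force: [0.6, -0.4, -0.4]
width: 0.651
```

Call:
apply_moves:
  commands:
    - [0, 0, 2, 0, 0, 0]
    - [0, 0, 0, 0, 0, 0]
    - [0, 0, 0, 0, 0, 0]
    - [0, 0, 0, 0, 0, 0]

```text
clock: 10.65
position: [0.4977, -0.3436, 0.1338]
ee_rot: [-2.222, 2.219, -0.004]
force: [-0.0, -0.9, 0.5]
width: 0.651
```

```bash
python3 snap.py w7;python3 - <<'E'
from masks import *
im,d,c=load("w7.npz");P=pts(c,d);m=masks(im)['blue']
q=P[m&(P[...,2]>.06)&(P[...,2]<.07)&(P[...,1]<-.3)];print(len(q),np.median(q,0),(q.min(0)+q.max(0))/2)
E
```

```text
10.65 [ 0.4977 -0.3436  0.1338] [[0.0013, -1.0, 0.0023], [-1.0, -0.0013, -0.001], [0.001, -0.0023, -1.0]] 0.6512736521387761 [ 0.54  0.52 -0.03  1.75  0.02  0.87 -1.07]
690 [ 0.49695273 -0.34643081  0.0650905 ] [ 0.4960159  -0.34684573  0.06359206]
```

View pics/w7.png

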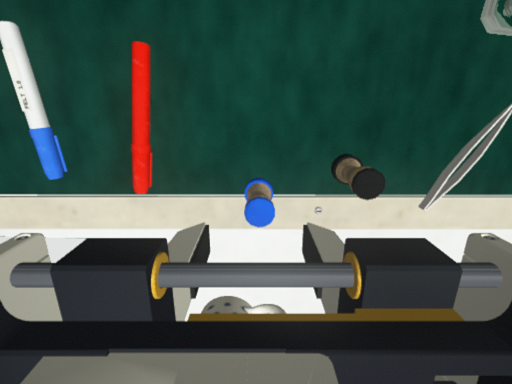

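The blue top is at (259,211). The black stamp at (368,183) is well clear of the right finger.

Call:
apply_moves:
  commands:
    - [0.25, 0.1, 3, 0, 0, 0]
    - [0, 0, 3, 0, 0, 0]
    - [0, 0, 1, 0, 0, 0]
    - [0, 0, 0, 0, 0, 0]
    - [0, 0, 0, 0, 0, 0]

```text
clock: 11.2
position: [0.4961, -0.3468, 0.0636]
ee_rot: [-2.221, 2.221, -0.003]
force: [-0.3, -0.8, -0.2]
width: 0.646
```

Call:
apply_moves:
  commands:
    - [0, 0, 1.8, 0, 0, 0]
    - [0, 0, 0, 0, 0, 0]
    - [0, 0, 0, 0, 0, 0]

```text
clock: 11.5
position: [0.4957, -0.3467, 0.0454]
ee_rot: [-2.221, 2.222, -0.002]
force: [0.3, 0.3, 0.7]
width: 0.649
```

Call:
apply_moves:
  commands:
    - [0, 0, 0, 0, 0, 0]
    - [0, 0, 0, 0, 0, 0]
    - [0, 0, 0, 0, 0, 0]
    - [0, 0, 0, 0, 0, 0]
    - [0, 0, 0, 0, 0, 0]
  claw: 0.8

```text
clock: 12.0
position: [0.4952, -0.3465, 0.0443]
ee_rot: [2.221, -2.222, 0.0]
force: [0.2, 0.2, 0.5]
width: 0.266
```

Call:
apply_moves:
  commands:
    - [0, 0, -3, 0, 0, 0]
    - [0, 0, -5, 0, 0, 0]
    - [0, 0, -5, 0, 0, 0]
    - [0, 0, -4, 0, 0, 0]
    - [-4, 0, 0, 0, 0, 0]

```text
clock: 12.5
position: [0.4968, -0.3132, 0.2204]
ee_rot: [-2.212, 2.23, -0.019]
force: [1.6, 0.3, -1.0]
width: 0.25
```

Call:
apply_moves:
  commands:
    - [-5, -0.1, 0, 0, 0, 0]
    - [-5, -0.1, 0, 0, 0, 0]
    - [-5, -0.1, 0, 0, 0, 0]
    - [-5, -0.1, 0, 0, 0, 0]
    - [-5, -0.1, 0, 0, 0, 0]

```text
clock: 13.0
position: [0.4998, -0.0546, 0.2144]
ee_rot: [-2.221, 2.222, -0.0]
force: [0.9, -0.5, -0.2]
width: 0.248
```

Call:
apply_moves:
  commands:
    - [-5, -0.1, 0, 0, 0, 0]
    - [-5, -0.1, 0, 0, 0, 0]
    - [-5, -0.1, 0, 0, 0, 0]
    - [-5, 0, 0, 0, 0, 0]
    - [-1.8, 0, 0, 0, 0, 0]

```text
clock: 13.5
position: [0.5022, 0.1676, 0.2144]
ee_rot: [-2.227, 2.213, 0.003]
force: [-1.0, 0.0, -0.0]
width: 0.252
```

Call:
apply_moves:
  commands:
    - [0, 0, 4, 0, 0, 0]
    - [0, 0, 4, 0, 0, 0]
    - [0, 0, 0, 0, 0, 0]
    - [0, 0, 0, 0, 0, 0]
    - [0, 0, 0, 0, 0, 0]

```text
clock: 14.0
position: [0.5044, 0.1618, 0.1361]
ee_rot: [-2.219, 2.221, -0.002]
force: [-0.5, -0.2, -0.8]
width: 0.247
```

```bash
python3 snap.py w8
```

```text
14.0 [0.5044 0.1618 0.1361] [[-0.0007, -1.0, 0.0024], [-1.0, 0.0007, 0.0009], [-0.0009, -0.0024, -1.0]] 0.24730912573878858 [-0.24  0.42 -0.22  1.93  0.12  0.81 -2.1 ]
```

View pics/w8.png

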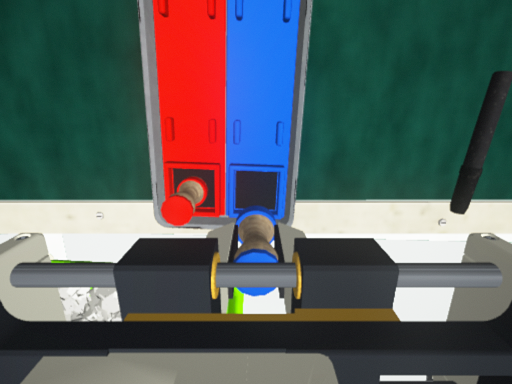

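The blue stamp is over the blue well at columns 230-285. The red stamp stands at (190,195), clear of the left finger.

Call:
apply_moves:
  commands:
    - [0, 0.1, 2.5, 0, 0, 0]
    - [0, 0, 2.5, 0, 0, 0]
    - [0, 0, 2.5, 0, 0, 0]
    - [0, 0, 0, 0, 0, 0]
    - [0, 0, 0, 0, 0, 0]

```text
clock: 14.55
position: [0.503, 0.1617, 0.0605]
ee_rot: [-2.22, 2.221, -0.001]
force: [0.8, -0.2, -0.3]
width: 0.253
```

Call:
apply_moves:
  commands:
    - [0, 0, 0.7, 0, 0, 0]
    - [0, 0, 0.25, 0, 0, 0]
    - [0, 0, 0, 0, 0, 0]
    - [0, 0, 0, 0, 0, 0]

```text
clock: 14.95
position: [0.5029, 0.1617, 0.0503]
ee_rot: [-2.22, 2.221, -0.001]
force: [0.4, 0.3, 2.5]
width: 0.251
```

Call:
apply_moves:
  commands:
    - [0, 0, 0, 0, 0, 0]
    - [0, 0, 0, 0, 0, 0]
    - [0, 0, 0, 0, 0, 0]
    - [0, 0, 0, 0, 0, 0]
  claw: 0.2

```text
clock: 15.35
position: [0.5021, 0.1614, 0.0496]
ee_rot: [2.221, -2.222, -0.0]
force: [0.1, -0.2, 0.6]
width: 0.398
```

Call:
apply_moves:
  commands:
    - [0, 0, -2, 0, 0, 0]
    - [0, 0, -5, 0, 0, 0]
    - [0, 0, -5, 0, 0, 0]
    - [0, 0, -4, 0, 0, 0]
    - [4.8, -0.7, 0, 0, 0, 0]

```text
clock: 15.85
position: [0.5114, 0.121, 0.2158]
ee_rot: [-2.224, 2.202, -0.003]
force: [1.2, 0.9, -0.9]
width: 0.397
```

Call:
apply_moves:
  commands:
    - [4.9, -0.75, 0, 0, 0, 0]
    - [4.9, -0.75, 0, 0, 0, 0]
    - [0, 0, 0, 0, 0, 0]
    - [0, 0, 0, 0, 0, 0]
  claw: 0.1

```text
clock: 16.25
position: [0.5242, 0.014, 0.2096]
ee_rot: [2.217, -2.225, -0.0]
force: [0.7, 1.0, 0.0]
width: 0.446
```

```bash
python3 snap.py w9;python3 - <<'E'
from masks import *
im,d,c=load("w9.npz");P=pts(c,d);M=masks(im)
for k in("red","blue"):
    m=M[k]; q=P[m&(P[...,2]>.06)&(P[...,2]<.09)&(P[...,1]>.1)];print(k,len(q),np.median(q,0))
E
```

```text
16.25 [0.5242 0.014  0.2096] [[-0.0038, -1.0, -0.0003], [-1.0, 0.0038, -0.0002], [0.0002, 0.0003, -1.0]] 0.4457834991972113 [ 0.01  0.32 -0.18  1.86  0.07  0.97 -1.77]
red 437 [0.50635772 0.2227515  0.07088211]
blue 426 [0.50413409 0.16000327 0.07098109]
```

View pics/w9.png

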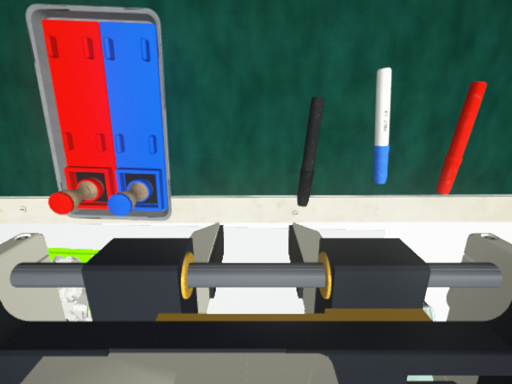

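Both stamps stand in their wells, with tops at (61,203) and (121,204), each about 71 mm high. The red marker is next.

Call:
apply_moves:
  commands:
    - [4.9, -0.8, 0, 0, 0, 0]
    - [4.9, -0.8, 0, 0, 0, 0]
    - [4.9, -0.8, 0, 0, 0, 0]
    - [4.9, -0.8, 0, 0, 0, 0]
    - [4.9, -0.7, 0, 0, 0, 0]

```text
clock: 16.8
position: [0.5641, -0.2291, 0.2097]
ee_rot: [-2.224, 2.217, 0.001]
force: [1.1, -0.4, 0.1]
width: 0.447
```

Call:
apply_moves:
  commands:
    - [0.5, 0, 3.5, 0, 0, 0.121]
    - [0, 0, 3.5, 0, 0, 0]
    - [0, 0, 0, 0, 0, 0]
    - [0, 0, 0, 0, 0, 0]
    - [0, 0, 0, 0, 0, 0]

```text
clock: 17.3
position: [0.5647, -0.2335, 0.1416]
ee_rot: [-2.084, 2.348, -0.003]
force: [-0.3, 0.4, 0.1]
width: 0.448
```

```bash
python3 snap.py w10; cat > mk.py <<'E'
import sys
from masks import *
im,d,c=load(sys.argv[1]+".npz");P=pts(c,d);M=masks(im)
m=M['red'] if sys.argv[2]=="red" else (M['blue']|M['white'])
x0,x1,y0,y1=map(float,sys.argv[3:7]); z0,z1=map(float,sys.argv[7:9]) if len(sys.argv)>8 else (.004,.022)
m=m&(P[...,0]>x0)&(P[...,0]<x1)&(P[...,1]>y0)&(P[...,1]<y1)&(P[...,2]>z0)&(P[...,2]<z1)
q=P[m]; r=cv2.minAreaRect(q[:,:2].astype(np.float32)*1000)
vv=np.linalg.svd(q[:,:2]-q[:,:2].mean(0),full_matrices=False)[2][0]
print(len(q),"c",np.round(r[0],1),np.round(r[1],1),round(r[2],2),"axis",np.degrees(np.arctan2(vv[1],vv[0])).round(2),"z",np.percentile(q[:,2],[5,50,95]).round(4))
E
python3 mk.py w10 red .47 .66 -.28 -.2
```

```text
17.3 [ 0.5647 -0.2335  0.1416] [[-0.1187, -0.9929, 0.0026], [-0.9929, 0.1187, -0.0003], [0.0, -0.0026, -1.0]] 0.44797623447307594 [ 0.35  0.52 -0.06  1.73  0.04  0.9  -1.42]
1925 c [ 563.6 -236.2] [ 16.9 133.8] 82.9 axis 173.01 z [0.0107 0.0151 0.017 ]
```

View pics/w10.png

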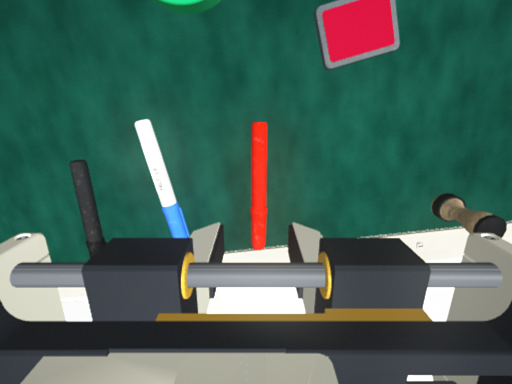

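Call:
apply_moves:
  commands:
    - [0.28, 0.1, 3.5, 0, 0, 0]
    - [0, 0, 3.5, 0, 0, 0]
    - [0, 0, 2.5, 0, 0, 0]
    - [0, 0, 0, 0, 0, 0]
    - [0, 0, 0, 0, 0, 0]

```text
clock: 17.85
position: [0.5628, -0.2372, 0.0462]
ee_rot: [-2.083, 2.351, -0.002]
force: [-0.4, 0.0, -0.2]
width: 0.452
```

Call:
apply_moves:
  commands:
    - [0, 0, 1.4, 0, 0, 0]
    - [0, 0, 0.6, 0, 0, 0]
    - [0, 0, 0, 0, 0, 0]
    - [0, 0, 0, 0, 0, 0]

```text
clock: 18.25
position: [0.562, -0.2372, 0.025]
ee_rot: [-2.083, 2.352, -0.0]
force: [0.3, 0.2, 0.3]
width: 0.448
```

Call:
apply_moves:
  commands:
    - [0, 0, 0, 0, 0, 0]
    - [0, 0, 0, 0, 0, 0]
    - [0, 0, 0, 0, 0, 0]
    - [0, 0, 0, 0, 0, 0]
    - [0, 0, 0, 0, 0, 0]
  claw: 0.95

```text
clock: 18.75
position: [0.5619, -0.2373, 0.0249]
ee_rot: [-2.083, 2.352, -0.0]
force: [-0.5, 1.0, 1.7]
width: 0.185
```

Call:
apply_moves:
  commands:
    - [0, 0, -2, 0, 0, 0]
    - [0, 0, -4, 0, 0, 0]
    - [0, 0, -5, 0, 0, 0]
    - [0, 0, 0, 0, 0, 0]
    - [0, 0, 0, 0, 0, 0]

```text
clock: 19.25
position: [0.5626, -0.2375, 0.1361]
ee_rot: [-2.082, 2.351, -0.004]
force: [0.5, 0.2, -1.2]
width: 0.179
```

```bash
python3 snap.py w11;python3 mk.py w11 red .47 .66 -.28 -.2 .09 .15
```

```text
19.25 [ 0.5626 -0.2375  0.1361] [[-0.121, -0.9926, 0.0028], [-0.9926, 0.121, -0.001], [0.0007, -0.0029, -1.0]] 0.17929816635101226 [ 0.35  0.52 -0.06  1.74  0.04  0.88 -1.42]
4011 c [ 571.7 -239. ] [ 16.3 119. ] 82.69 axis 173.19 z [0.1224 0.1262 0.1278]
```

View pics/w11.png

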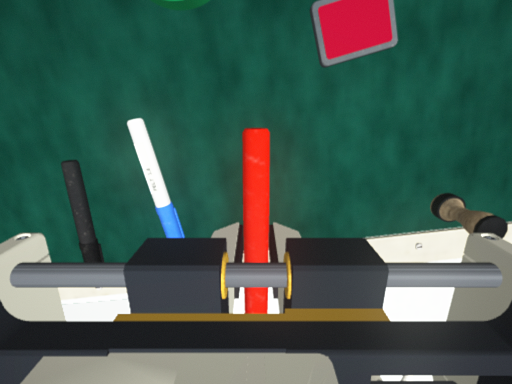

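Call:
apply_moves:
  commands:
    - [0, 0, -3, 0, 0, -0.084]
    - [-4.6, -0.35, 0, 0, 0, 0]
    - [-4.6, -0.35, 0, 0, 0, 0]
    - [-4.6, -0.35, 0, 0, 0, 0]
    - [-4.6, -0.35, 0, 0, 0, 0]

```text
clock: 19.8
position: [0.5816, -0.0522, 0.1629]
ee_rot: [2.178, -2.261, -0.004]
force: [1.3, 0.2, -1.1]
width: 0.181
```

Call:
apply_moves:
  commands:
    - [-4.6, -0.35, 0, 0, 0, 0]
    - [-4.6, -0.35, 0, 0, 0, 0]
    - [-4.6, -0.35, 0, 0, 0, 0]
    - [-4.6, -0.35, 0, 0, 0, 0]
    - [-4.6, -0.35, 0, 0, 0, 0]

```text
clock: 20.3
position: [0.6077, 0.1768, 0.1626]
ee_rot: [2.177, -2.26, -0.002]
force: [0.4, -0.4, -1.3]
width: 0.182
```

Call:
apply_moves:
  commands:
    - [-4.5, -0.3, 0, 0, 0, 0]
    - [0, 0, 2, 0, 0, 0]
    - [0, 0, 0, 0, 0, 0]
    - [0, 0, 0, 0, 0, 0]
    - [0, 0, 0, 0, 0, 0]

```text
clock: 20.8
position: [0.6137, 0.2183, 0.1446]
ee_rot: [2.176, -2.264, 0.001]
force: [0.9, 0.3, 0.0]
width: 0.181
```

```bash
python3 snap.py w12;python3 mk.py w12 red .5 .75 .16 .28 .11 .17; python3 - <<'E'
from masks import *
im,d,c=load("w12.npz");M=masks(im);P=pts(c,d)
b=(M['blue']&(P[...,2]<.03)&(P[...,2]>-.005)&(P[...,1]>.1)).astype(np.uint8)
N,L,S,C=cv2.connectedComponentsWithStats(b);i=1+np.argmax(S[1:,4]);v,u=np.nonzero(L==i)
q=np.array([ray(c,a,e,.006)[:2] for a,e in zip(u,v)])*1000;r=cv2.minAreaRect(q.astype(np.float32));print(r)
E
```

```text
20.8 [0.6137 0.2183 0.1446] [[-0.0396, -0.9992, -0.0004], [-0.9992, 0.0396, -0.0012], [0.0012, 0.0004, -1.0]] 0.18123853290531616 [-0.33  0.58 -0.14  1.61  0.09  0.96 -2.11]
4201 c [621.8 218.5] [ 19.1 121.3] 89.02 axis 177.71 z [0.1303 0.1347 0.1364]
((622.8248291015625, 156.83470153808594), (61.582855224609375, 141.55223083496094), 87.98243713378906)
```

View pics/w12.png

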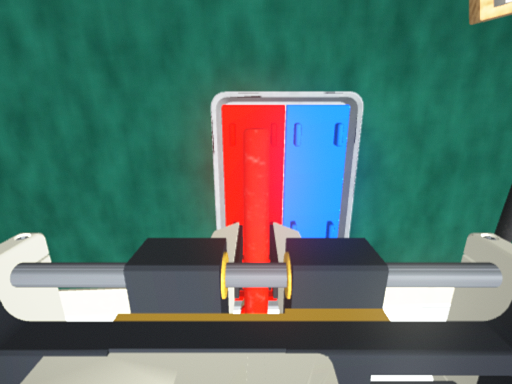

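The red marker is held over the red cradle, columns 243-270, parallel to the insert. Next I lower it.

Call:
apply_moves:
  commands:
    - [-0.22, 0, 3, 0, 0, 0]
    - [0, 0, 3, 0, 0, 0]
    - [0, 0, 3, 0, 0, 0]
    - [0, 0, 0, 0, 0, 0]
    - [0, 0, 0, 0, 0, 0]

```text
clock: 21.35
position: [0.6139, 0.2217, 0.0555]
ee_rot: [2.178, -2.264, 0.0]
force: [0.2, -0.1, 0.4]
width: 0.186
```

```bash
python3 snap.py w13
```

```text
21.35 [0.6139 0.2217 0.0555] [[-0.0384, -0.9993, -0.0], [-0.9993, 0.0384, -0.0002], [0.0002, 0.0, -1.0]] 0.18608478266298156 [-0.35  0.68 -0.13  1.67  0.11  0.79 -2.13]
```

View pics/w13.png

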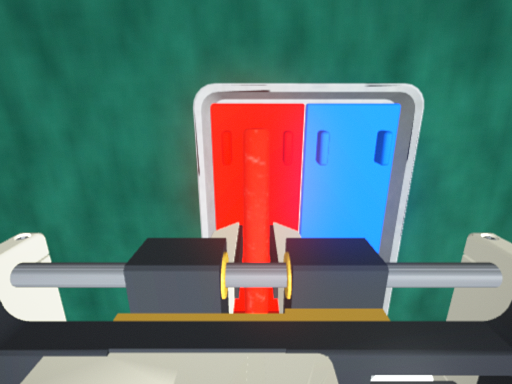

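The marker at column 257 is centred between the cheeks at columns 227 and 288.

Call:
apply_moves:
  commands:
    - [0, 0, 1.5, 0, 0, 0]
    - [0, 0, 0.7, 0, 0, 0]
    - [0, 0, 0, 0, 0, 0]
    - [0, 0, 0, 0, 0, 0]

```text
clock: 21.8
position: [0.6134, 0.2224, 0.0327]
ee_rot: [2.18, -2.262, -0.0]
force: [1.0, 0.2, -0.3]
width: 0.186
```

Call:
apply_moves:
  commands:
    - [0, 0, 0.15, 0, 0, 0]
    - [0, 0, 0, 0, 0, 0]

```text
clock: 22.0
position: [0.6136, 0.2224, 0.0314]
ee_rot: [-2.18, 2.262, -0.0]
force: [0.4, 0.1, 0.1]
width: 0.184
```

Call:
apply_moves:
  commands:
    - [0, 0, 0, 0, 0, 0]
    - [0, 0, 0, 0, 0, 0]
    - [0, 0, 0, 0, 0, 0]
  claw: 0.4

```text
clock: 22.3
position: [0.6136, 0.2224, 0.0313]
ee_rot: [-2.179, 2.262, -0.0]
force: [-0.2, 0.6, 0.2]
width: 0.297
```

Call:
apply_moves:
  commands:
    - [0, 0, -2, 0, 0, 0]
    - [0, 0, -5, 0, 0, 0]
    - [0, 0, -5, 0, 0, 0]
    - [0, 0, -5, 0, 0, 0]
    - [4, 0.7, 0, 0, 0, 0]

```text
clock: 22.8
position: [0.6083, 0.1905, 0.2092]
ee_rot: [-2.178, 2.243, -0.003]
force: [1.7, 0.8, -0.6]
width: 0.301
```

Call:
apply_moves:
  commands:
    - [4.9, 0.6, 0, 0, 0, 0]
    - [4.9, 0.6, 0, 0, 0, 0]
    - [4.9, 0.6, 0, 0, 0, 0]
    - [0, 0, 0, 0, 0, 0]
    - [0, 0, 0, 0, 0, 0]
  claw: 0.1

```text
clock: 23.3
position: [0.5815, 0.0348, 0.2015]
ee_rot: [-2.176, 2.266, -0.001]
force: [1.5, 0.1, -0.4]
width: 0.447
```

```bash
python3 snap.py w14
```

```text
23.3 [0.5815 0.0348 0.2015] [[-0.0405, -0.9992, 0.0004], [-0.9992, 0.0405, -0.0002], [0.0002, -0.0004, -1.0]] 0.4471544744110007 [-0.06  0.41 -0.12  1.73  0.06  1.   -1.82]
```

View pics/w14.png

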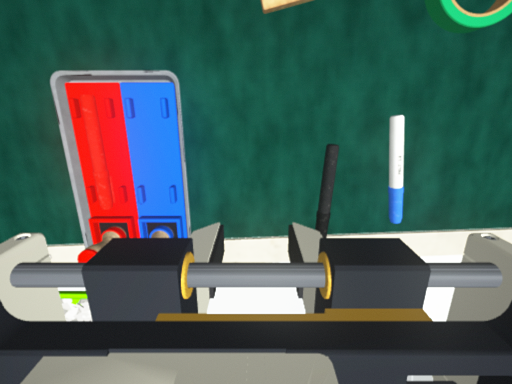

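The red marker lies in the red cradle, between about (85,105) and (105,200). The blue marker is at (396,165).

Call:
apply_moves:
  commands:
    - [4.4, -0.06, 0, 0, 0, 0]
    - [4.4, -0.06, 0, 0, 0, 0]
    - [4.4, -0.07, 0, 0, 0, 0]
    - [4.3, -0.07, 0, 0, 0, 0]
    - [0, 0, 3, 0, 0, -0.138]

```text
clock: 23.85
position: [0.5802, -0.145, 0.1743]
ee_rot: [-2.324, 2.112, -0.013]
force: [0.5, -0.7, -0.7]
width: 0.449
```

Call:
apply_moves:
  commands:
    - [0, 0, 3, 0, 0, 0]
    - [0, 0, 0, 0, 0, 0]
    - [0, 0, 0, 0, 0, 0]
    - [0, 0, 0, 0, 0, 0]

```text
clock: 24.25
position: [0.579, -0.1374, 0.1428]
ee_rot: [-2.331, 2.104, -0.003]
force: [1.1, 0.2, -0.5]
width: 0.45
```

```bash
python3 snap.py w15;python3 mk.py w15 blue .49 .66 -.18 -.1
```

```text
24.25 [ 0.579  -0.1374  0.1428] [[0.102, -0.9948, 0.0022], [-0.9948, -0.102, -0.0001], [0.0003, -0.0022, -1.0]] 0.4495179829883486 [ 0.22  0.49 -0.11  1.77  0.07  0.88 -1.39]
1600 c [ 577.4 -139. ] [135.5  17. ] 6.03 axis -175.36 z [0.0107 0.0151 0.0172]
```

View pics/w15.png

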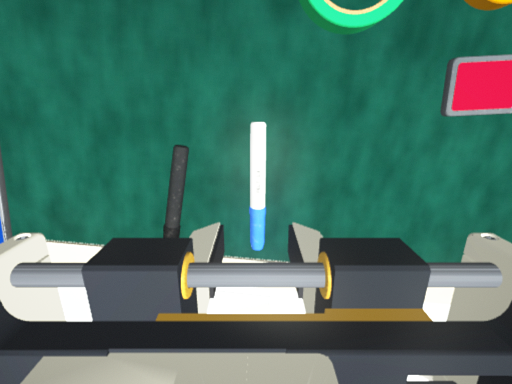

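The blue marker is aligned at column 257. The black marker at (177,190) is clear of the left finger.

Call:
apply_moves:
  commands:
    - [0.15, 0.12, 3.5, 0, 0, 0]
    - [0, 0, 3.5, 0, 0, 0]
    - [0, 0, 2.5, 0, 0, 0]
    - [0, 0, 0, 0, 0, 0]
    - [0, 0, 0, 0, 0, 0]

```text
clock: 24.8
position: [0.5774, -0.14, 0.0475]
ee_rot: [-2.33, 2.106, -0.001]
force: [0.6, 0.2, 1.4]
width: 0.45
```

Call:
apply_moves:
  commands:
    - [0, 0, 1.5, 0, 0, 0]
    - [0, 0, 0.6, 0, 0, 0]
    - [0, 0, 0, 0, 0, 0]
    - [0, 0, 0, 0, 0, 0]

```text
clock: 25.2
position: [0.5767, -0.1402, 0.0255]
ee_rot: [-2.33, 2.107, -0.0]
force: [-0.0, 0.3, -0.6]
width: 0.449
```

Call:
apply_moves:
  commands:
    - [0, 0, 0, 0, 0, 0]
    - [0, 0, 0, 0, 0, 0]
    - [0, 0, 0, 0, 0, 0]
    - [0, 0, 0, 0, 0, 0]
    - [0, 0, 0, 0, 0, 0]
  claw: 0.95

```text
clock: 25.7
position: [0.5767, -0.1401, 0.0254]
ee_rot: [-2.33, 2.107, -0.0]
force: [-0.1, -0.4, 1.9]
width: 0.184
```

Call:
apply_moves:
  commands:
    - [0, 0, -2, 0, 0, 0]
    - [0, 0, -5, 0, 0, 0]
    - [0, 0, -5, 0, 0, 0.138]
    - [-4.26, -0.35, 0, 0, 0, 0]
    - [-4.26, -0.35, 0, 0, 0, 0]

```text
clock: 26.2
position: [0.588, -0.0559, 0.1474]
ee_rot: [-2.173, 2.265, -0.006]
force: [0.6, 0.1, -0.3]
width: 0.183
```

Call:
apply_moves:
  commands:
    - [-4.26, -0.35, 0, 0, 0, 0]
    - [-4.26, -0.35, 0, 0, 0, 0]
    - [-4.26, -0.35, 0, 0, 0, 0]
    - [-4.26, -0.35, 0, 0, 0, 0]
    - [-4.26, -0.35, 0, 0, 0, 0]

```text
clock: 26.7
position: [0.6121, 0.1586, 0.1452]
ee_rot: [2.179, -2.263, 0.0]
force: [0.9, -0.8, -0.3]
width: 0.183
```

Call:
apply_moves:
  commands:
    - [0, 0, 0, 0, 0, 0]
    - [0, 0, 0, 0, 0, 0]
    - [0, 0, 0, 0, 0, 0]

```text
clock: 27.0
position: [0.6121, 0.1555, 0.145]
ee_rot: [2.178, -2.263, 0.001]
force: [0.6, -0.5, 0.0]
width: 0.18
```

```bash
python3 snap.py w16;python3 mk.py w16 red .53 .75 .19 .25 .016 .03;
```

```text
27.0 [0.6121 0.1555 0.145 ] [[-0.0385, -0.9993, -0.0004], [-0.9993, 0.0385, -0.0012], [0.0012, 0.0004, -1.0]] 0.18041480559946002 [-0.27  0.55 -0.1   1.67  0.06  0.93 -2.  ]
2113 c [621.4 220.6] [ 45.5 121.1] 87.58 axis 176.89 z [0.0167 0.0207 0.0229]
```

View pics/w16.png

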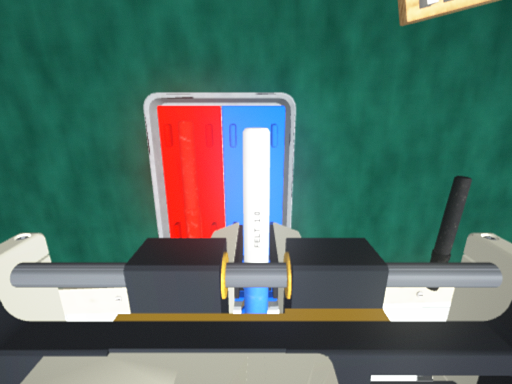

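The blue marker is over the blue cradle at column 257, parallel to the insert.

Call:
apply_moves:
  commands:
    - [-0.05, 0, 3, 0, 0, 0]
    - [0, 0, 3, 0, 0, 0]
    - [0, 0, 3, 0, 0, 0]
    - [0, 0, 0, 0, 0, 0]
    - [0, 0, 0, 0, 0, 0]

```text
clock: 27.55
position: [0.6123, 0.1562, 0.0555]
ee_rot: [2.177, -2.264, -0.0]
force: [0.8, 0.2, 0.4]
width: 0.186
```

```bash
python3 snap.py w17
```

```text
27.55 [0.6123 0.1562 0.0555] [[-0.0389, -0.9992, -0.0007], [-0.9992, 0.0389, -0.0007], [0.0007, 0.0007, -1.0]] 0.18629323024845088 [-0.27  0.65 -0.09  1.73  0.08  0.76 -2.02]
```

View pics/w17.png

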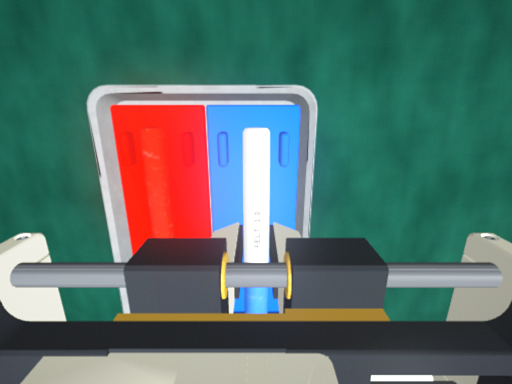

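The marker at column 257 sits about 2 mm right of the middle of the cheeks (columns 223 and 284). I'll nudge it and lower.

Call:
apply_moves:
  commands:
    - [-0.15, 0, 1.5, 0, 0, 0]
    - [0, 0, 0.7, 0, 0, 0]
    - [0, 0, 0, 0, 0, 0]
    - [0, 0, 0, 0, 0, 0]

```text
clock: 28.0
position: [0.6122, 0.1589, 0.0332]
ee_rot: [2.18, -2.262, -0.0]
force: [-0.4, 1.0, -0.7]
width: 0.185
```

Call:
apply_moves:
  commands:
    - [0, 0, 0.1, 0, 0, 0]
    - [0, 0, 0, 0, 0, 0]

```text
clock: 28.2
position: [0.6124, 0.159, 0.0325]
ee_rot: [-2.179, 2.262, -0.0]
force: [-0.7, 1.2, -0.5]
width: 0.184
```

Call:
apply_moves:
  commands:
    - [0, 0, 0, 0, 0, 0]
    - [0, 0, 0, 0, 0, 0]
    - [0, 0, 0, 0, 0, 0]
  claw: 0.4

```text
clock: 28.5
position: [0.6124, 0.159, 0.0324]
ee_rot: [-2.18, 2.262, -0.0]
force: [-0.1, 0.8, 0.3]
width: 0.299
```

Call:
apply_moves:
  commands:
    - [0, 0, -2, 0, 0, 0]
    - [0, 0, -5, 0, 0, 0]
    - [0, 0, -5, 0, 0, 0]
    - [0, 0, -5, 0, 0, 0]
    - [0, 4, -2, 0, 0, 0]

```text
clock: 29.0
position: [0.5777, 0.1604, 0.2276]
ee_rot: [-2.17, 2.259, -0.008]
force: [-0.3, 0.7, 0.9]
width: 0.303
```

Call:
apply_moves:
  commands:
    - [4, 3.5, 0, 0, 0, 0]
    - [0, 2, 0, 0, 0, 0]
    - [0, 0, 0, 0, 0, 0]
    - [0, 0, 0, 0, 0, 0]

```text
clock: 29.4
position: [0.5182, 0.125, 0.2227]
ee_rot: [-2.179, 2.261, -0.001]
force: [0.0, 0.8, 0.3]
width: 0.303
```

```bash
python3 snap.py w18; python3 - <<'E'
from h import *
from cell import vision
for n in("scene","side"):
    im,d=vision.get_image(n);c=vision.get_calibration(n);np.savez(n+"9.npz",im=im,d=d,**c)
    cr=im[130:290,110:400] if n=="scene" else im[140:300,180:380]
    cv2.imwrite(f"pics/{n}9c.png",cv2.resize(cr[:,:,::-1],None,fx=2.7,fy=2.7,interpolation=cv2.INTER_CUBIC))
E
```

```text
29.4 [0.5182 0.125  0.2227] [[-0.037, -0.9993, 0.0012], [-0.9993, 0.037, 0.0004], [-0.0004, -0.0012, -1.0]] 0.3033523478094975 [-0.24  0.32 -0.12  1.82  0.04  1.   -1.99]
```

View pics/w18.png

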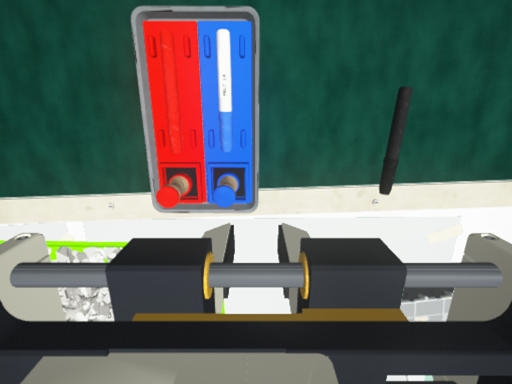

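View pics/scene9c.png

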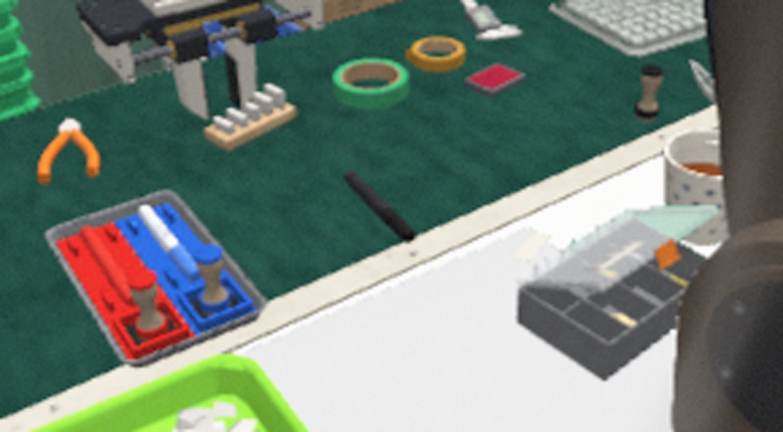

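View pics/side9c.png

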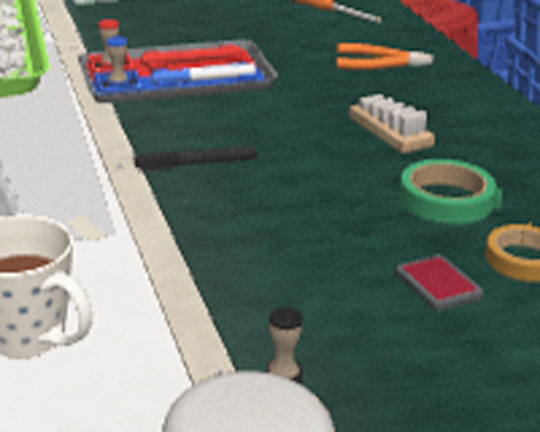

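All four are in the tray: markers around (172,95) and (224,90) in the wrist view, stamp tops at (167,197) and (224,195). The black items look unmoved. One numeric check before I hand in.

```bash
python3 mk.py w18 blue .53 .75 .147 .167 .017 .03; python3 - <<'E'
from masks import *
im,d,c=load("w18.npz");P=pts(c,d);M=masks(im)
for k,y in(("red",.2206),("blue",.157)):
    q=P[M[k]&(P[...,2]>.06)&(P[...,2]<.09)];print(k,"stamp top",np.median(q,0).round(4))
    for x in(.565,.615,.66):
        yy=y-.0375*(x-.614); q=P[(abs(P[...,0]-x)<.006)&(abs(P[...,1]-yy)<.007)];print(k,x,"marker top z",np.percentile(q[:,2],80).round(4))
a=load("scene0.npz");b=load("scene9.npz")
for n,w in(("black marker",(235,268,190,222)),("black stamp",(344,356,153,176))):
    u0,u1,v0,v1=w;f=lambda i:(cv2.cvtColor(i,cv2.COLOR_RGB2GRAY)<75)[v0:v1,u0:u1]
    A,B=f(a[0]),f(b[0]);print(n,[np.mean(np.nonzero(X),1).round(2) for X in(A,B)])
from cell import arm; s=arm.observe(); print(s['clock'],np.abs(s['dq']).max())
E
```

```text
1412 c [616.6 158.2] [ 16.  173.4] 88.93 axis 177.91 z [0.0182 0.0215 0.0234]
red stamp top [0.5062 0.2237 0.071 ]
red 0.565 marker top z 0.022
red 0.615 marker top z 0.0218
red 0.66 marker top z 0.0216
blue stamp top [0.5044 0.1614 0.071 ]
blue 0.565 marker top z 0.0223
blue 0.615 marker top z 0.0228
blue 0.66 marker top z 0.0224
black marker [array([15.22, 15.09]), array([14.81, 15.54])]
black stamp [array([11.  ,  5.25]), array([10.74,  5.17])]
29.55 0.004479758108472367
```

```bash
python3 -c "
from cell import order
print(order.sign_off())"
```

```text
the job is handed in; nothing more can be done
None
```

The red and blue sets are in the grey tray, each in the insert of its own colour, and the job was handed in at about 29.6 s of the 102 s allowed. I placed the red stamp, blue stamp, red marker and blue marker in that order. I did the stamps first so the gripper's body would clear them when it reached down for the markers. You gave no explicit order.

Last checks, all taken with the robot clear of everything:
- **Stamps:** both stand in their wells with the tops at 71 mm. I expected about 72 mm for a stamp upright on the well floor, and the calibration is good to about 2 mm.
- **Markers:** both lie level between their cheeks, with tops at 21.6–22.8 mm measured at three points along each.
- **Black marker and black stamp:** not touched. In the scene camera they sit within half a pixel of where they started.
- **Forces:** readings after each move stayed at or below 2.5 N.

No final check failed. Before the last lowering, the picture showed the blue marker about 2 mm off the middle of its cheeks, so I moved it over by 1.5 mm.

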